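Gauge two probe sleeves and sort them

ROBOT

A 6-joint arm with a two-finger parallel gripper is mounted at the origin on the work surface. World frame = base frame: x ahead of the robot, y to its left, z up, the work surface at z = 0. Lengths are in m, angles in degrees, forces in N, time in s.
With the tool pointing down it reaches from about 0.35 to 0.875 m from the base axis. Payload 4.2 kg.
Tool frame: the origin (TCP) lies between the finger pads; the fingertips stand 11 mm ahead of it and the grasp point (between the pads) lies 8 mm behind it; z points along the fingers, y is the direction in which the jaws open and shut (so a half turn about z gives the same grasp; the last joint's range is limited). The gripper opens to 87 mm and grips with 3 to 60 N. Pads are 19 mm wide; open, the fingers measure 117 mm over their backs; the gripper's body (75 mm by 190 mm) begins 51 mm behind the grasp point.
Start: joints at [-50.157, 22.042, 0.453, 0, -68.411, -14.817], TCP at [0.264, -0.566, 0.234] pointing down, gripper open.
Joint ranges: [-179.83, 179.83], [-69.29, 118.12], [-61.27, 80.66], [-181.25, 117.63], [-171.15, -9.14], [-177.46, 177.46]. Speed limits (degrees/s): [159.86, 159.86, 180, 180, 180, 180].

INTERFACE

Orientations are given as a 3x3 rotation matrix whose columns are the frame's x, y, z axes.
In Python, from station import sense, capture, get_calibration, finish_job, search_frame, cut_out gives the robot as it stands.
- The arm moves only by the tool arm_command, never from a script. Its argument "rows" is a list of rows, each an object with "fingers": the opening in per cent of the stroke, from 0 (shut) to 100 (fully open); "travel": the shift along the tool's x, y, z in cm, a list of three; "roll": the turn about the tool's z in degrees. A call has 1 to 10 rows; each row is the pose to reach, as a shift and turn from the pose commanded when the call began, along the tool's axes at that moment; what a row does not reach only later rows make up. A row lasts 1/10 s, in which the tool goes at most 50 mm and 8.59 degrees, less where a joint would pass 70% of its speed; a pose out of reach is approached as far as the arm can. A call with a gripper value outside its range is refused whole. The fingers move at their own pace and stop on an object; the grip force is fixed at half the most. Time passes only in rows, so rows that repeat a pose let the fingers close. It gives the time, the measured TCP pose, the force and the opening at its end, in the units of the state.
- sense(): the state, without advancing time (a new reading comes with each control period).
- capture(name): name is "scene" or "top" or "wrist"; returns (picture, depth): 384x512x3 uint8, red, green, blue; 384x512 float32, m along the optical axis (not along the pixel's ray), 0 where there is no reading.
- get_calibration(name): a dict with "fov_y" (degrees; the focal length in pixels is half the picture's height over the tangent of half this angle, whatever the lens; pixels are square), "cx", "cy" (the principal point, pixels), "origin" and "attitude" of the camera in the world; the wrist camera has in their place "mount" (4x4, takes a point from camera to tool coordinates, whose origin is the TCP and whose axes are the flange's). Camera axes: x right, y down, z forward; pixel columns grow to the right and rows downward; lengths in m; the calibration is good to about 2 mm. The wrist camera is an equidistant fisheye: a pixel r from the principal point sees the ray r / f radians off the axis. A picture is of the moment at which its call begins: read the wrist's pose just before it. get_calibration takes no time and is no camera call.
- finish_job(): hands the job in, once; it reports no verdict.
Trained networks look in the newest picture that a camera, given by its name, has taken for a name from the list of things; names that differ only in an ending like _2 or _b are one class to them, and where a whole thing is asked for, a point or a joint stands for the part that bears it (a point fixed in the world has none). Each returns a list of dicts, best first, with "p" (0 to 1); they miss things now and then, are a little off and sometimes report something else, mostly with a low value. They report only what shows in the picture. A call takes as long as a camera call. They do not tell look-alikes from the thing itself.
- search_frame(camera, label): "position" ([x, y, z] in m, in world coordinates, good to about 4 mm: the middle of the surface that is visible of it).
- cut_out(camera, label): "mask" (384x512 bool, what is visible of it).
The state is a dict: "time_s": time; "joints": joint angles; "joint_velocities": joint speeds; "effort": joint torques, N m; "tcp_pos": TCP position; "ee_rot": TCP orientation; "wrist_force": force on the tool from outside, world axes, zero at the start; "moment": the same for the moment, N m; "gripper_width": opening from 0.0 (shut) to 1.0 (fully open).
Only numpy, scipy, OpenCV 4.12 (cv2) and the standard library are available. Lean on these libraries where they do the work, as an engineer would, in place of code of your own. Each camera call takes 0.05 s, during which the arm holds its last target. There are 200 camera calls.

TASK

Find out which of the two white probe sleeves fits, by lowering each one, flange down, over the steel gauge pin as far as it goes freely without forcing it, and putting it away before you fetch the other. Stand a sleeve that goes fully home, flange on the gauge's base, in the round dish, and one that stops at the pin's shoulder in the square tray, each upright; try both, and leave everything else on the bench where it is.

Things in the scene. Friction and masses are not known exactly. Their poses are not given: they have to be found in the camera images.
- sleeve_1_mid (a point): white plastic probe sleeve standing on its flange; this point is its centre, 27.5 mm above its foot, z up along its bore. Foot flange 56 mm across, 6 thick; above it a plain tube 42 mm across; 55 mm high overall, open from end to end, about 90 g. The two sleeves look alike outside and swap places between runs
- sleeve_2_mid (a point): the other sleeve, same outside as sleeve 1; this point is its centre, 27.5 mm above its foot. One of the two sleeves has a 22 mm bore and goes fully home on the pin, the other an 18 mm bore and stops at the shoulder: which is which is to be found by trying
- sleeve_1: the same sleeve as point sleeve_1_mid; origin under the centre of its foot
- sleeve_2: the same sleeve as point sleeve_2_mid; origin under the centre of its foot
- gauge: fixed steel gauge: round base 100 mm across, 12 thick, with an upright pin in its middle; origin under the base's centre, z up along the pin
- gauge_seat (a point): centre of the base's upper face, on the pin's axis, 12 mm above the bench. Above it the pin is 20 mm thick for 42 mm, then a 45 degree shoulder narrows it over 3 mm to a nose 14 mm thick, its tip 60 mm above this point. A sleeve that fits comes down until its foot is at this point; the other is stopped by the shoulder, its foot about 43 mm above this point
- round_dish_in (a point): centre of the inner floor (4 mm above the bench) of the fixed round steel dish: 120 mm across, 18 mm high, wall 3; for sleeves that fit. Dish and tray swap places from run to run
- square_tray_in (a point): centre of the inner floor (4 mm above the bench) of the fixed square steel tray: 120 by 120 mm, 18 mm high, wall 4, x and y along its sides; for sleeves that do not fit
- blank_cap: bystander, to be left alone: small solid stepped steel plug, 36 mm across and 16 high, lying between the sleeves; origin under its centre
- gasket: bystander, to be left alone: flat orange ring, 50 mm across, 6 thick, between the gauge and the robot, slightly to the left; origin under its centre
- sample_jar: bystander, to be left alone: amber jar, 60 mm across, 85 high, at the left; origin under its centre
- wrench: bystander, to be left alone: steel wrench, 170 mm long, lying beyond the gauge; its x axis is its length
- screwdriver: bystander, to be left alone: screwdriver, 190 mm long, lying beyond the sleeves; its x axis is its length
- standoff: bystander, to be left alone: steel stud, 22 mm across, 50 high, standing beyond the trays; origin under its centre
- pipe_clamp: bystander, to be left alone: open steel clamp ring, about 85 mm long, 15 high, lying between the gauge and the robot; origin under its ring's centre
There are look-alikes about, which are no part of the job. What is shaped like the sleeve_2 but pink or turquoise is not meant.

How it is judged:
By the outcome, as a careful person would: the job done as asked, in the order asked, and still so for the second after the job is handed in, with the robot touching nothing.
It also fails if it takes over 67 s, if anything falls off the work surface, if the arm or the gripper's body presses on something with over 40 N, if the wrist force passes 120 N, or if a joint passes its speed limit or range.

## Working session

There is one attempt and no reset: what is moved stays moved. The work goes in short steps, Python scripts to look and compute and a tool call to move; the robot and the scene stay as the last step left them, time stands still between calls to the robot, and variables do not carry over. Pictures are saved under pics/ and viewed, about 8 in all and at most 12, crops included, and the job is handed in when it is done.

Besides the shell and the picture viewer there is one more tool, called after "Emit:" as name(argument=value, ...), one argument or row to a line, values as JSON. arm_command: Moves the arm, as the interface text tells. Its arguments: {"type":"object","properties":{"rows":{"type":"array","items":{"type":"object","properties":{"fingers":{"type":"number"},"travel":{"type":"array","items":{"type":"number"}},"roll":{"type":"number"}}}}},"required":["rows"]}

```bash
mkdir -p pics
cat > h.py <<'E'
import numpy as np,cv2
from station import *
def save(n,im): cv2.imwrite('pics/'+n+'.png',im[:,:,::-1])
def pts(cam,d):
    c=get_calibration(cam);f=192/np.tan(np.radians(c['fov_y'])/2)
    v,u=np.mgrid[0:384,0:512]
    P=np.stack([(u-c['cx'])/f*d,(v-c['cy'])/f*d,d],-1)
    return P@np.array(c['attitude']).T+np.array(c['origin'])
E
python3 - <<'E'
from h import *
s=sense();print(s['ee_rot'],s['tcp_pos'],s['time_s'])
for c in('top','scene'):
    im,d=capture(c);np.save(c+'_d.npy',d);np.save(c+'_im.npy',im)
    save(c,cv2.resize(im,(800,600)))
    print(c,{k:np.round(v,3).tolist() for k,v in get_calibration(c).items()})
for l in('sleeve_1','gauge','round_dish_in','square_tray_in','blank_cap'):
    print(l,[(round(r['p'],2),np.round(r['position'],3).tolist()) for r in search_frame('top',l)])
print(get_calibration('wrist'))
E
```

```text
[[-9.06194606e-01 -4.22859637e-01 -1.03117765e-03]
 [-4.22860879e-01  9.06192518e-01  1.94849401e-03]
 [ 1.10506008e-04  2.20175945e-03 -9.99997570e-01]] [ 0.26415466 -0.56578189  0.23246539] 0.0
top {'fov_y': 54.884, 'cx': 251.758, 'cy': 198.76, 'origin': [0.431, 0.048, 1.018], 'attitude': [[0.007, -0.989, 0.15], [-0.999, -0.002, 0.037], [-0.036, -0.15, -0.988]]}
scene {'fov_y': 48.713, 'cx': 243.773, 'cy': 196.725, 'origin': [1.478, 0.561, 0.874], 'attitude': [[-0.485, 0.54, -0.688], [0.875, 0.307, -0.375], [0.009, -0.784, -0.621]]}
sleeve_1 [(0.89, [0.679, 0.163, 0.04]), (0.76, [0.604, 0.254, 0.038]), (0.61, [0.461, 0.249, 0.05]), (0.53, [0.61, 0.36, 0.039])]
gauge [(0.81, [0.536, -0.044, 0.008])]
round_dish_in [(0.65, [0.639, -0.219, 0.004])]
square_tray_in [(0.79, [0.465, -0.319, 0.007])]
blank_cap [(0.64, [0.374, -0.025, 0.011])]
{'fov_y': 65.70646984690485, 'cx': 253.45215094740414, 'cy': 190.3698475630834, 'mount': array([[ 7.87683888e-04, -9.52792830e-01, -3.03620161e-01,
         8.39991842e-02],
       [ 9.99998869e-01,  1.13953030e-03, -9.81665062e-04,
         4.74787536e-04],
       [ 1.28130781e-03, -3.03619045e-01,  9.52792650e-01,
        -1.50817869e-01],
       [ 0.00000000e+00,  0.00000000e+00,  0.00000000e+00,
         1.00000000e+00]])}
```

View pics/top.png

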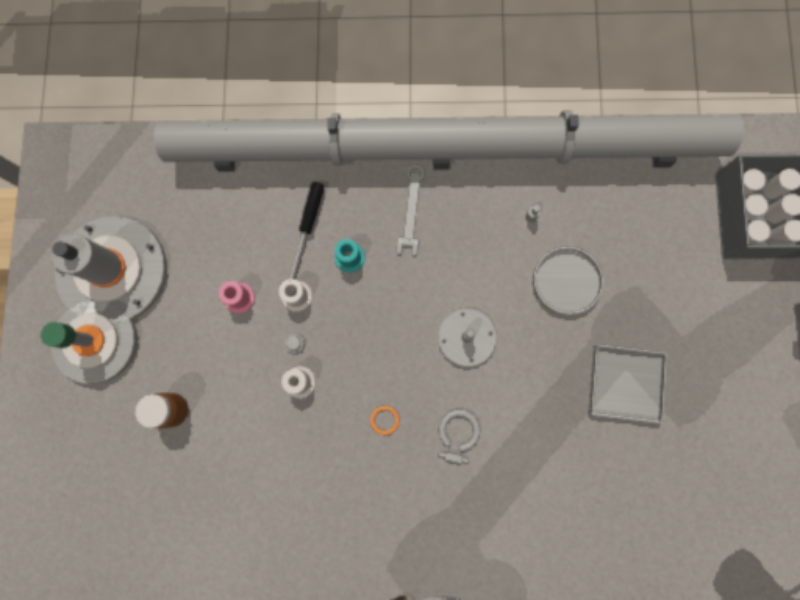

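View pics/scene.png

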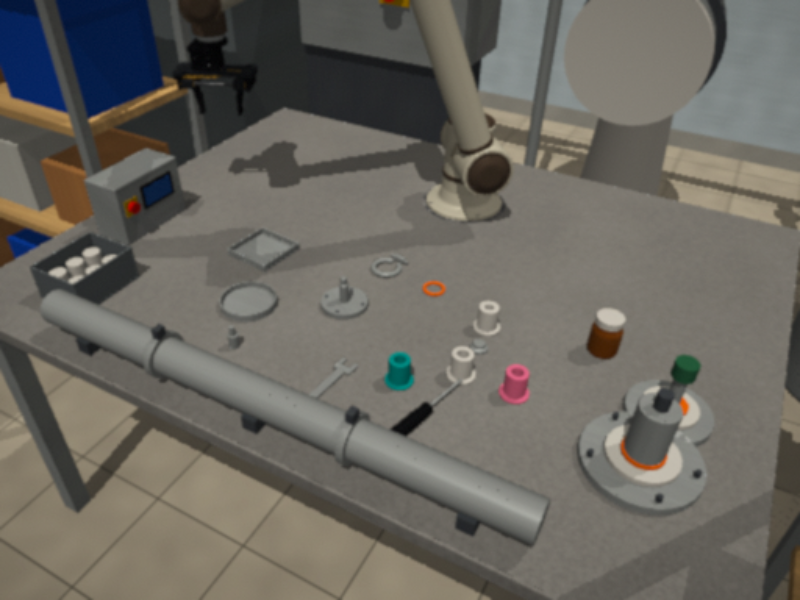

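The top view shows four sleeve shapes: turquoise (348,255), pink (236,296), and white at (295,293) and (298,381). Only the two white ones fit the description, and they stand either side of the blank cap (294,343). The gauge is at (467,337), the dish at (567,282) and the tray at (628,384). I'll measure these and confirm with one crop.

```bash
cat >> h.py <<'E'
def circ(xy):
    xy=xy.copy()
    for _ in range(4):
        A=np.c_[2*xy,np.ones(len(xy))];s=np.linalg.lstsq(A,(xy**2).sum(1),rcond=None)[0]
        r=np.sqrt(s[2]+s[0]**2+s[1]**2);e=np.hypot(*(xy-s[:2]).T)-r
        xy=xy[abs(e)<2*e.std()+1e-4]
    return s[0],s[1],r,len(xy)
E
python3 - <<'E'
from h import *
for c in('top','scene'):
    d=np.load(c+'_d.npy');P=pts(c,d)
    def near(x,y,r,z0,z1):
        m=(np.hypot(P[...,0]-x,P[...,1]-y)<r)&(P[...,2]>z0)&(P[...,2]<z1)&(d>0);return P[m]
    b=near(.53,.1,.05,-.02,.02);print(c,'bench z',np.median(b[:,2]))
    for n,x,y in(('A',.604,.254),('B',.461,.249)):
        q=near(x,y,.045,.048,.062);(cx,cy),r=cv2.minEnclosingCircle(q[:,:2].astype(np.float32))
        print(n,'rim',cx,cy,r,np.median(q[:,2]),len(q))
    q=near(.536,-.044,.07,.008,.018);(cx,cy),r=cv2.minEnclosingCircle(q[:,:2].astype(np.float32));print('gauge',cx,cy,r,np.median(q[:,2]),len(q))
    q=near(.536,-.044,.04,.068,.08);print('tip',q.mean(0),len(q))
    for n,x,y in(('dish',.64,-.219),('tray',.465,-.319)):
        q=near(x,y,.1,.013,.022);print(n,cv2.minAreaRect(q[:,:2].astype(np.float32)),len(q))
im=np.load('top_im.npy');save('crop',cv2.resize(im[140:270,130:340],None,fx=3.6,fy=3.6,interpolation=cv2.INTER_CUBIC))
E
```

```text
top bench z 0.000928854676364943
A rim 0.6131788492202759 0.2612490952014923 0.0214835274964571 0.05591072336315106 151
B rim 0.4600546061992645 0.2508191764354706 0.020802214741706848 0.055717190988271104 175
gauge 0.5395570993423462 -0.04114867374300957 0.05016852170228958 0.012676389798549015 996
tip [ 0.53885271 -0.04105938  0.07278359] 23
dish ((0.6393447518348694, -0.21834801137447357), (0.11864587664604187, 0.11774944514036179), 89.17864227294922) 191
tray ((0.46088260412216187, -0.31412217020988464), (0.12126145511865616, 0.12004327774047852), 83.33331298828125) 322
scene bench z 0.00023984477066635312
A rim 0.6129528880119324 0.2591308355331421 0.02237834967672825 0.05447058775044539 110
B rim 0.4605645537376404 0.24942946434020996 0.0232551209628582 0.05458818919272301 100
gauge 0.5381646752357483 -0.041509561240673065 0.05202610418200493 0.01226665077656608 405
tip [ 0.53862328 -0.0422353   0.07097498] 10
dish ((0.6386765241622925, -0.21887889504432678), (0.12314526736736298, 0.11798137426376343), 31.92182159423828) 141
tray ((0.45989447832107544, -0.3165966868400574), (0.12997464835643768, 0.12257850915193558), 82.10577392578125) 168
```

View pics/crop.png

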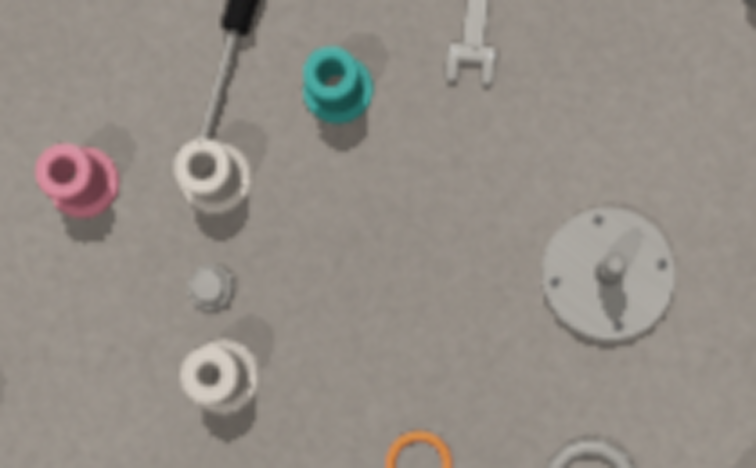

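Confirmed: the two white ones are A, crop (205,170), world (0.613, 0.260), and B, crop (210,375), world (0.460, 0.250). The rim heights (55 mm), gauge radius (50 mm), tip height (72 mm) and dish and tray sizes all agree with the description. I'll fetch B first.

Emit:
arm_command(
  rows=[
    {"travel": [-32.3,25.3,0],"roll": 25,"fingers": 70},
    {"travel": [-32.3,25.3,0],"roll": 25,"fingers": 70},
    {"travel": [-32.3,25.3,0],"roll": 25,"fingers": 70},
    {"travel": [-32.3,25.3,0],"roll": 25,"fingers": 70},
    {"travel": [-32.3,25.3,0],"roll": 25,"fingers": 70},
    {"travel": [-32.3,25.3,0],"roll": 25,"fingers": 70},
    {"travel": [-32.3,25.3,0],"roll": 25,"fingers": 70},
    {"travel": [-32.3,25.3,0],"roll": 25,"fingers": 70},
    {"travel": [-32.3,25.3,0],"roll": 25,"fingers": 70},
    {"travel": [-32.3,25.3,0],"roll": 25,"fingers": 70},
  ],
)

```text
time_s: 1.35
tcp_pos: [0.4512, -0.1982, 0.2338]
ee_rot: [[-1.0, -0.005, 0.001], [-0.005, 1.0, 0.0], [-0.001, 0.0, -1.0]]
wrist_force: [-0.8, 0.0, -0.3]
gripper_width: 0.699
```

Emit:
arm_command(
  rows=[
    {"travel": [-1.1,44.8,3.4],"roll": 0,"fingers": 70},
    {"travel": [-1.1,44.8,3.4],"roll": 0,"fingers": 70},
    {"travel": [-1.1,44.8,3.4],"roll": 0,"fingers": 70},
    {"travel": [-1.1,44.8,3.4],"roll": 0,"fingers": 70},
    {"travel": [-1.1,44.8,3.4],"roll": 0,"fingers": 70},
    {"travel": [-1.1,44.8,3.4],"roll": 0,"fingers": 70},
    {"travel": [-1.1,44.8,3.4],"roll": 0,"fingers": 70},
    {"travel": [-1.1,44.8,3.4],"roll": 0,"fingers": 70},
    {"travel": [-1.1,44.8,3.4],"roll": 0,"fingers": 70},
    {"travel": [-1.1,44.8,3.4],"roll": 0,"fingers": 70},
  ],
)

```text
time_s: 2.35
tcp_pos: [0.4616, 0.2516, 0.1988]
ee_rot: [[-1.0, -0.005, 0.001], [-0.005, 1.0, 0.0], [-0.001, 0.0, -1.0]]
wrist_force: [-0.8, -1.3, -0.2]
gripper_width: 0.698
```

```bash
cat >> h.py <<'E'
def wpts():
    s=sense();im,d=capture('wrist');c=get_calibration('wrist');f=192/np.tan(np.radians(c['fov_y'])/2)
    v,u=np.mgrid[0:384,0:512];a=u-c['cx'];b=v-c['cy'];r=np.hypot(a,b)+1e-9;t=np.tan(r/f)/r
    P=np.stack([a*t*d,b*t*d,d],-1);M=np.array(c['mount']);T=P@M[:3,:3].T+M[:3,3]
    R=np.array(s['ee_rot']);W=T@R.T+np.array(s['tcp_pos'])
    return s,im,d,W
def seg(W,d,x,y,r,z0,z1):
    return W[(np.hypot(W[...,0]-x,W[...,1]-y)<r)&(W[...,2]>z0)&(W[...,2]<z1)&(d>0)]
E
cat > wl.py <<'E'
from h import *
import sys
x,y,r,z0,z1=map(float,sys.argv[1:6])
s,im,d,W=wpts();save(sys.argv[6],im)
print(s['time_s'],s['tcp_pos'],s['wrist_force'],s['gripper_width'])
q=seg(W,d,x,y,r,z0,z1);print(len(q));(cx,cy),rr=cv2.minEnclosingCircle(q[:,:2].astype(np.float32))
print('enc',cx,cy,rr,'z',np.median(q[:,2]),'mean',q.mean(0))
E
python3 wl.py .46 .25 .045 .045 .065 w1
```

```text
2.35 [0.46156575 0.25155934 0.19883398] [-0.75286282 -1.25949533 -0.24279054] 0.6980555671045559
1074
enc 0.45913776755332947 0.25028568506240845 0.020969253033399582 z 0.054552333168369826 mean [0.458212   0.25048182 0.05409787]
```

View pics/w1.png

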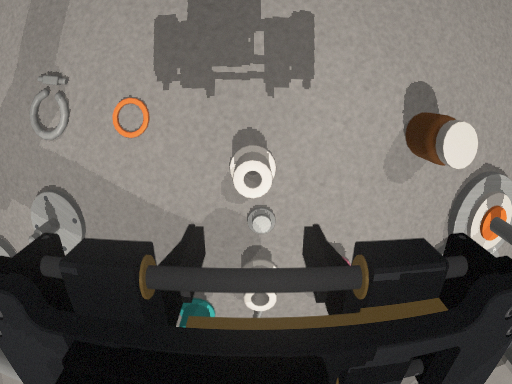

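The white sleeve B at (253,180) is lined up between the fingers, and the cap (262,222) is clear. Next I'll descend and grip.

Emit:
arm_command(
  rows=[
    {"travel": [0.2,-0.1,5],"roll": 0,"fingers": 70},
    {"travel": [0.2,-0.1,10],"roll": 0,"fingers": 70},
    {"travel": [0.2,-0.1,14],"roll": 0,"fingers": 70},
    {"travel": [0.2,-0.1,16],"roll": 0,"fingers": 70},
    {"travel": [0.2,-0.1,17.1],"roll": 0,"fingers": 70},
    {"travel": [0.2,-0.1,17.1],"roll": 0,"fingers": 70},
    {"travel": [0.2,-0.1,17.1],"roll": 0,"fingers": 40},
    {"travel": [0.2,-0.1,17.1],"roll": 0,"fingers": 40},
    {"travel": [0.2,-0.1,17.1],"roll": 0,"fingers": 40},
    {"travel": [0.2,-0.1,17.1],"roll": 0,"fingers": 40},
  ],
)

```text
time_s: 3.4
tcp_pos: [0.4597, 0.2475, 0.0299]
ee_rot: [[-1.0, -0.001, 0.003], [-0.001, 1.0, 0.002], [-0.003, 0.002, -1.0]]
wrist_force: [-1.4, 0.1, 3.8]
gripper_width: 0.47
```

Emit:
arm_command(
  rows=[
    {"travel": [0,0,0],"roll": 0,"fingers": 40},
    {"travel": [0,0,0],"roll": 0,"fingers": 40},
    {"travel": [0,0,-2],"roll": 0,"fingers": 40},
    {"travel": [0,0,-5],"roll": 0,"fingers": 40},
    {"travel": [0,0,-9],"roll": 0,"fingers": 40},
    {"travel": [0,0,-13],"roll": 0,"fingers": 40},
    {"travel": [0,0,-13],"roll": 0,"fingers": 40},
  ],
)

```text
time_s: 4.1
tcp_pos: [0.4614, 0.2487, 0.1643]
ee_rot: [[-1.0, -0.002, 0.009], [-0.002, 1.0, 0.007], [-0.009, 0.007, -1.0]]
wrist_force: [0.2, 0.7, -0.5]
gripper_width: 0.468
```

Emit:
arm_command(
  rows=[
    {"travel": [-7.8,-29.0,0],"roll": 0,"fingers": 40},
    {"travel": [-7.8,-29.0,0],"roll": 0,"fingers": 40},
    {"travel": [-7.8,-29.0,0],"roll": 0,"fingers": 40},
    {"travel": [-7.8,-29.0,0],"roll": 0,"fingers": 40},
    {"travel": [-7.8,-29.0,0],"roll": 0,"fingers": 40},
    {"travel": [-7.8,-29.0,0],"roll": 0,"fingers": 40},
    {"travel": [-7.8,-29.0,0],"roll": 0,"fingers": 40},
    {"travel": [-7.8,-29.0,0],"roll": 0,"fingers": 40},
    {"travel": [-7.8,-29.0,0],"roll": 0,"fingers": 40},
  ],
)

```text
time_s: 5.0
tcp_pos: [0.5363, -0.0429, 0.1579]
ee_rot: [[-1.0, -0.001, -0.001], [-0.001, 1.0, 0.0], [0.001, 0.0, -1.0]]
wrist_force: [0.0, 0.6, -1.9]
gripper_width: 0.467
```

```bash
python3 wl.py .539 -.0415 .055 .006 .02 w2
python3 - <<'E'
from h import *
s,im,d,W=wpts()
q=seg(W,d,.539,-.0415,.055,.008,.017)
b=np.hypot(q[:,0]-.539,q[:,1]+.0415);e=q[b>.044]
# foot/sleeve seen
h=seg(W,d,.539,-.0415,.035,.1,.2);print('held',len(h),h.min(0) if len(h) else 0,h.max(0) if len(h) else 0)
print('tcp',s['tcp_pos'],s['ee_rot'])
E
```

```text
5.0 [ 0.53632155 -0.04290796  0.15792707] [ 0.03582779  0.58922477 -1.94750224] 0.46738418941203874
4764
enc 0.5383647084236145 -0.042650580406188965 0.05057169124484062 z 0.011734080591942225 mean [ 0.52409162 -0.04271387  0.01173389]
held 8116 [ 0.50877445 -0.0737854   0.12907362] [ 0.55711843 -0.00914055  0.19997691]
tcp [ 0.53647475 -0.0424547   0.15814866] [[-9.99997900e-01 -1.80333048e-03 -9.73419674e-04]
 [-1.80340255e-03  9.99998371e-01  7.31652368e-05]
 [ 9.73286148e-04  7.49205506e-05 -9.99999524e-01]]
```

View pics/w2.png

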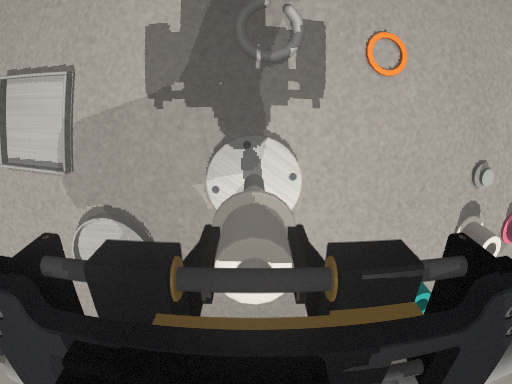

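Sleeve B is held at (253,245), with the gauge base at (253,180) behind it. I'll fit both with circles of known radius in the wrist frame to get their relative offset.

```bash
cat > rel.py <<'E'
from h import *
from scipy.optimize import least_squares
def fitr(q,R,c0):
    # outer boundary: max radius per angular bin
    c=np.array(c0)
    for _ in range(5):
        v=q[:,:2]-c;a=np.degrees(np.arctan2(v[:,1],v[:,0]))//5;r=np.hypot(*v.T)
        E=np.array([q[a==k][np.argsort(r[a==k])[-3:],:2].mean(0) for k in np.unique(a) if (a==k).sum()>4])
        E=E[np.hypot(*(E-c).T)>R*.93]
        c=least_squares(lambda p:np.hypot(*(E-p).T)-R,c,loss='soft_l1',f_scale=.0005).x
    return c,len(E)
s,im,d,W=wpts();t=s['tcp_pos'];foot=t[2]-.0299
print('tcp',t,'F',s['wrist_force'])
g=seg(W,d,.5385,-.042,.053,.008,.017);g=g[g[:,0]<.53]
print('gauge',fitr(g,.05,(.5385,-.042)))
h=seg(W,d,t[0],t[1],.031,foot+.0035,foot+.009);print('flange',len(h),fitr(h,.028,t[:2]))
for z in (foot+.012,foot+.02):
    u=seg(W,d,t[0],t[1],.026,z-.004,z+.004);u=u[u[:,0]<t[0]]
    if len(u)>20:
        c=least_squares(lambda p:np.hypot(*(u[:,:2]-p).T)-.021,t[:2],loss='soft_l1',f_scale=.0005).x;print('tube',len(u),c)
E
python3 rel.py
```

```text
tcp [ 0.53660886 -0.04219396  0.15832885] F [ 0.07807405  0.78492231 -1.63224843]
gauge (array([ 0.53858098, -0.04260988]), 32)
flange 1291 (array([ 0.53720577, -0.04188588]), 33)
tube 266 [ 0.53714632 -0.04191532]
tube 362 [ 0.53708217 -0.04188188]
```

Emit:
arm_command(
  rows=[
    {"travel": [-0.14,-0.07,1.5],"roll": 0,"fingers": 40},
    {"travel": [-0.14,-0.07,3.5],"roll": 0,"fingers": 40},
    {"travel": [-0.14,-0.07,5.0],"roll": 0,"fingers": 40},
    {"travel": [-0.14,-0.07,5.0],"roll": 0,"fingers": 40},
    {"travel": [-0.14,-0.07,5.0],"roll": 0,"fingers": 40},
  ],
)

```text
time_s: 5.65
tcp_pos: [0.5386, -0.0433, 0.1089]
ee_rot: [[-1.0, -0.002, 0.0], [-0.002, 1.0, -0.0], [-0.0, -0.0, -1.0]]
wrist_force: [0.1, 0.2, -0.7]
gripper_width: 0.468
```

```bash
python3 rel.py
```

```text
tcp [ 0.53863946 -0.04327016  0.10889885] F [ 0.10950251  0.15103828 -0.69097096]
gauge (array([ 0.53833112, -0.04269022]), 32)
flange 1300 (array([ 0.53920523, -0.04305479]), 32)
tube 267 [ 0.53917448 -0.04299973]
tube 363 [ 0.53912616 -0.04299922]
```

Emit:
arm_command(
  rows=[
    {"travel": [0.07,0.03,0.4],"roll": 0,"fingers": 40},
    {"travel": [0.07,0.03,0.9],"roll": 0,"fingers": 40},
    {"travel": [0.07,0.03,1.4],"roll": 0,"fingers": 40},
    {"travel": [0.07,0.03,1.9],"roll": 0,"fingers": 40},
    {"travel": [0.07,0.03,1.9],"roll": 0,"fingers": 40},
    {"travel": [0.07,0.03,1.9],"roll": 0,"fingers": 40},
  ],
)

```text
time_s: 6.3
tcp_pos: [0.5376, -0.0438, 0.0893]
ee_rot: [[-1.0, -0.0, -0.0], [-0.0, 1.0, -0.0], [0.0, -0.0, -1.0]]
wrist_force: [-0.8, -1.1, -2.0]
gripper_width: 0.469
```

Emit:
arm_command(
  rows=[
    {"travel": [0,0,0.1],"roll": 0,"fingers": 40},
    {"travel": [0,0,0.2],"roll": 0,"fingers": 40},
    {"travel": [0,0,0.3],"roll": 0,"fingers": 40},
    {"travel": [0,0,0.3],"roll": 0,"fingers": 40},
  ],
)

```text
time_s: 6.7
tcp_pos: [0.5376, -0.0438, 0.0865]
ee_rot: [[-1.0, -0.0, -0.0], [-0.0, 1.0, 0.0], [0.0, 0.0, -1.0]]
wrist_force: [-0.3, -1.0, -1.7]
gripper_width: 0.468
```

Emit:
arm_command(
  rows=[
    {"travel": [0,0,0.05],"roll": 0,"fingers": 40},
    {"travel": [0,0,0.1],"roll": 0,"fingers": 40},
    {"travel": [0,0,0.1],"roll": 0,"fingers": 40},
  ],
)

```text
time_s: 7.0
tcp_pos: [0.5378, -0.0437, 0.0856]
ee_rot: [[-1.0, -0.001, 0.0], [-0.001, 1.0, 0.0], [-0.0, 0.0, -1.0]]
wrist_force: [0.6, 0.1, -0.4]
gripper_width: 0.469
```

Emit:
arm_command(
  rows=[
    {"travel": [0,0,0.05],"roll": 0,"fingers": 40},
    {"travel": [0,0,0.1],"roll": 0,"fingers": 40},
    {"travel": [0,0,0.1],"roll": 0,"fingers": 40},
  ],
)

```text
time_s: 7.3
tcp_pos: [0.5381, -0.0436, 0.085]
ee_rot: [[-1.0, -0.001, 0.001], [-0.001, 1.0, 0.0], [-0.001, 0.0, -1.0]]
wrist_force: [-1.0, 0.6, 2.4]
gripper_width: 0.469
```

Emit:
arm_command(
  rows=[
    {"travel": [0,0,0.05],"roll": 0,"fingers": 40},
    {"travel": [0,0,0.1],"roll": 0,"fingers": 40},
    {"travel": [0,0,0.1],"roll": 0,"fingers": 40},
  ],
)

```text
time_s: 7.6
tcp_pos: [0.5383, -0.0436, 0.0847]
ee_rot: [[-1.0, -0.001, 0.002], [-0.001, 1.0, 0.0], [-0.002, -0.0, -1.0]]
wrist_force: [-2.4, 1.1, 7.6]
gripper_width: 0.467
```

```bash
python3 rel.py
```

```text
tcp [ 0.5382567  -0.0436028   0.08469216] F [-2.4149827   1.06644727  7.5633835 ]
gauge (array([ 0.53834907, -0.04262795]), 32)
flange 1293 (array([ 0.53888291, -0.04336598]), 32)
tube 263 [ 0.5387747  -0.04328974]
tube 370 [ 0.53872958 -0.04333425]
```

Sleeve B stopped with its foot at z ≈ 0.055, about 43 mm above the seat. Contact force was 7.6 N and it was within 1 mm of the pin axis, so this is the shoulder stop and B doesn't fit. It goes to the square tray.

Emit:
arm_command(
  rows=[
    {"travel": [0,0,-0.5],"roll": 0,"fingers": 40},
    {"travel": [0,0,-2.5],"roll": 0,"fingers": 40},
    {"travel": [0,0,-5.5],"roll": 0,"fingers": 40},
    {"travel": [0,0,-6.5],"roll": 0,"fingers": 40},
    {"travel": [7.8,-27.2,-6.5],"roll": 0,"fingers": 40},
    {"travel": [7.8,-27.2,-6.5],"roll": 0,"fingers": 40},
    {"travel": [7.8,-27.2,-6.5],"roll": 0,"fingers": 40},
    {"travel": [7.8,-27.2,-6.5],"roll": 0,"fingers": 40},
    {"travel": [7.8,-27.2,-6.5],"roll": 0,"fingers": 40},
    {"travel": [7.8,-27.2,-6.5],"roll": 0,"fingers": 40},
  ],
)

```text
time_s: 8.65
tcp_pos: [0.4579, -0.3181, 0.1475]
ee_rot: [[-1.0, 0.002, -0.002], [0.002, 1.0, 0.001], [0.002, 0.001, -1.0]]
wrist_force: [1.3, -0.1, -1.4]
gripper_width: 0.466
```

Emit:
arm_command(
  rows=[
    {"travel": [0,0,0],"roll": 0,"fingers": 40},
    {"travel": [0,0,0],"roll": 0,"fingers": 40},
  ],
)

```text
time_s: 8.85
tcp_pos: [0.4588, -0.3162, 0.1474]
ee_rot: [[-1.0, 0.002, -0.002], [0.002, 1.0, 0.001], [0.002, 0.001, -1.0]]
wrist_force: [-0.5, 0.1, -1.3]
gripper_width: 0.47
```

Emit:
arm_command(
  rows=[
    {"travel": [0,0,4],"roll": 0,"fingers": 40},
    {"travel": [0,0,8],"roll": 0,"fingers": 40},
    {"travel": [0,0,10],"roll": 0,"fingers": 40},
    {"travel": [0,0,10.8],"roll": 0,"fingers": 40},
    {"travel": [0,0,11.1],"roll": 0,"fingers": 40},
    {"travel": [0,0,11.2],"roll": 0,"fingers": 40},
    {"travel": [0,0,11.3],"roll": 0,"fingers": 40},
    {"travel": [0,0,11.3],"roll": 0,"fingers": 40},
  ],
)

```text
time_s: 9.65
tcp_pos: [0.4605, -0.3159, 0.0366]
ee_rot: [[-1.0, -0.001, 0.002], [-0.001, 1.0, -0.001], [-0.002, -0.001, -1.0]]
wrist_force: [0.1, 0.6, -0.4]
gripper_width: 0.473
```

Emit:
arm_command(
  rows=[
    {"travel": [0,0,0.1],"roll": 0,"fingers": 40},
    {"travel": [0,0,0.2],"roll": 0,"fingers": 40},
    {"travel": [0,0,0.2],"roll": 0,"fingers": 40},
  ],
)

```text
time_s: 9.95
tcp_pos: [0.46, -0.316, 0.034]
ee_rot: [[-1.0, -0.0, 0.001], [-0.0, 1.0, -0.0], [-0.001, -0.0, -1.0]]
wrist_force: [0.8, 1.0, 1.3]
gripper_width: 0.47
```

Emit:
arm_command(
  rows=[
    {"travel": [0,0,0.05],"roll": 0,"fingers": 40},
    {"travel": [0,0,0.05],"roll": 0,"fingers": 65},
    {"travel": [0,0,0.05],"roll": 0,"fingers": 65},
    {"travel": [0,0,0.05],"roll": 0,"fingers": 65},
    {"travel": [0,0,-2],"roll": 0,"fingers": 65},
    {"travel": [0,0,-7],"roll": 0,"fingers": 65},
    {"travel": [0,0,-12],"roll": 0,"fingers": 65},
    {"travel": [0,0,-16.5],"roll": 0,"fingers": 65},
    {"travel": [0,0,-16.5],"roll": 0,"fingers": 65},
  ],
)

```text
time_s: 10.85
tcp_pos: [0.4634, -0.3177, 0.206]
ee_rot: [[-1.0, -0.002, 0.014], [-0.002, 1.0, -0.007], [-0.014, -0.007, -1.0]]
wrist_force: [0.0, -0.1, 0.5]
gripper_width: 0.648
```

```bash
python3 wl.py .46 -.316 .045 .05 .068 w3
```

```text
10.85 [ 0.46341644 -0.31770879  0.20604188] [ 0.04725785 -0.0834016   0.54831749] 0.648355598807267
1048
enc 0.4600849151611328 -0.3157765567302704 0.0210072323679924 z 0.05851340518455844 mean [ 0.45907297 -0.31578816  0.05822951]
```

View pics/w3.png

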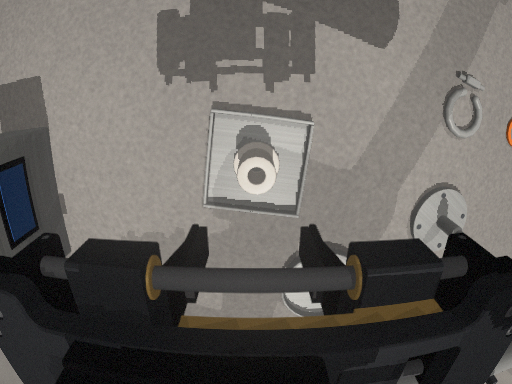

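Sleeve B stands upright in the tray at (257,165), with its rim at z 0.0585 (expected 0.059). Now I'll fetch A.

Emit:
arm_command(
  rows=[
    {"travel": [-15,40,0],"roll": 0,"fingers": 65},
    {"travel": [-15,40,0],"roll": 0,"fingers": 65},
    {"travel": [-15,40,0],"roll": 0,"fingers": 65},
    {"travel": [-15,40,0],"roll": 0,"fingers": 65},
    {"travel": [-15,40,0],"roll": 0,"fingers": 65},
    {"travel": [-15,40,0],"roll": 0,"fingers": 65},
    {"travel": [-15,40,0],"roll": 0,"fingers": 65},
    {"travel": [-15,40,0],"roll": 0,"fingers": 65},
    {"travel": [-15,40,0],"roll": 0,"fingers": 65},
    {"travel": [-15,40,0],"roll": 0,"fingers": 65},
  ],
)

```text
time_s: 11.9
tcp_pos: [0.6099, 0.0876, 0.1959]
ee_rot: [[-1.0, -0.005, -0.003], [-0.005, 1.0, -0.001], [0.003, -0.001, -1.0]]
wrist_force: [0.2, -0.4, 0.2]
gripper_width: 0.652
```

Emit:
arm_command(
  rows=[
    {"travel": [0,17.6,0],"roll": 0,"fingers": 65},
    {"travel": [0,17.6,0],"roll": 0,"fingers": 65},
    {"travel": [0,17.6,0],"roll": 0,"fingers": 65},
    {"travel": [0,17.6,0],"roll": 0,"fingers": 65},
    {"travel": [0,17.6,0],"roll": 0,"fingers": 65},
    {"travel": [0,17.6,0],"roll": 0,"fingers": 65},
    {"travel": [0,17.6,0],"roll": 0,"fingers": 65},
  ],
)

```text
time_s: 12.6
tcp_pos: [0.6093, 0.2586, 0.1978]
ee_rot: [[-1.0, 0.001, -0.002], [0.001, 1.0, -0.001], [0.002, -0.001, -1.0]]
wrist_force: [-0.8, 0.7, -0.6]
gripper_width: 0.656
```

```bash
python3 wl.py .613 .26 .045 .045 .065 w4
```

```text
12.6 [0.6092573  0.25858346 0.19779102] [-0.78176688  0.72752683 -0.56659789] 0.6558424507078265
969
enc 0.6130909323692322 0.26040512323379517 0.02109065279364586 z 0.054510785812416584 mean [0.61182869 0.26024792 0.05396042]
```

View pics/w4.png

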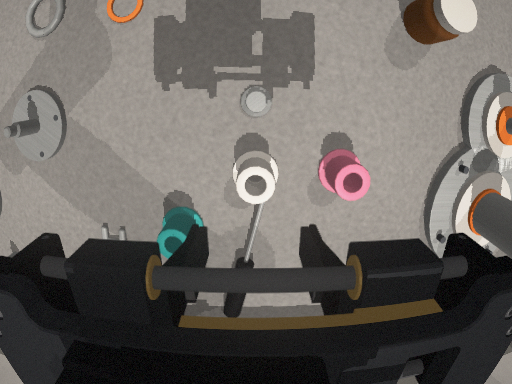

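The white sleeve A (255,180) is centred; turquoise (180,235) and pink (345,175) are clear of the jaws.

Emit:
arm_command(
  rows=[
    {"travel": [-0.35,0.15,5],"roll": 0,"fingers": 65},
    {"travel": [-0.35,0.15,10],"roll": 0,"fingers": 65},
    {"travel": [-0.35,0.15,14],"roll": 0,"fingers": 65},
    {"travel": [-0.35,0.15,16],"roll": 0,"fingers": 65},
    {"travel": [-0.35,0.15,16.8],"roll": 0,"fingers": 65},
    {"travel": [-0.35,0.15,16.8],"roll": 0,"fingers": 65},
    {"travel": [-0.35,0.15,16.8],"roll": 0,"fingers": 40},
    {"travel": [-0.35,0.15,16.8],"roll": 0,"fingers": 40},
    {"travel": [-0.35,0.15,16.8],"roll": 0,"fingers": 40},
    {"travel": [-0.35,0.15,16.8],"roll": 0,"fingers": 40},
  ],
)

```text
time_s: 13.65
tcp_pos: [0.6138, 0.2621, 0.0324]
ee_rot: [[-1.0, -0.001, 0.002], [-0.001, 1.0, 0.001], [-0.002, 0.001, -1.0]]
wrist_force: [-0.8, -1.1, 4.6]
gripper_width: 0.467
```

Emit:
arm_command(
  rows=[
    {"travel": [0,0,0],"roll": 0,"fingers": 40},
    {"travel": [0,0,0],"roll": 0,"fingers": 40},
  ],
)

```text
time_s: 13.85
tcp_pos: [0.6138, 0.2621, 0.0323]
ee_rot: [[-1.0, -0.001, 0.002], [-0.001, 1.0, 0.001], [-0.002, 0.001, -1.0]]
wrist_force: [-1.8, -0.7, 5.8]
gripper_width: 0.469
```

Emit:
arm_command(
  rows=[
    {"travel": [0,0,-2],"roll": 0,"fingers": 40},
    {"travel": [0,0,-5],"roll": 0,"fingers": 40},
    {"travel": [0,0,-9],"roll": 0,"fingers": 40},
    {"travel": [0,0,-13],"roll": 0,"fingers": 40},
    {"travel": [0,0,-13],"roll": 0,"fingers": 40},
    {"travel": [0,0,-13],"roll": 0,"fingers": 40},
  ],
)

```text
time_s: 14.45
tcp_pos: [0.6129, 0.2622, 0.1614]
ee_rot: [[-1.0, -0.0, 0.001], [-0.0, 1.0, 0.002], [-0.001, 0.002, -1.0]]
wrist_force: [-0.5, -0.6, -2.7]
gripper_width: 0.471
```

Emit:
arm_command(
  rows=[
    {"travel": [7.5,-30.5,0],"roll": 0,"fingers": 40},
    {"travel": [7.5,-30.5,0],"roll": 0,"fingers": 40},
    {"travel": [7.5,-30.5,0],"roll": 0,"fingers": 40},
    {"travel": [7.5,-30.5,0],"roll": 0,"fingers": 40},
    {"travel": [7.5,-30.5,0],"roll": 0,"fingers": 40},
    {"travel": [7.5,-30.5,0],"roll": 0,"fingers": 40},
    {"travel": [7.5,-30.5,0],"roll": 0,"fingers": 40},
    {"travel": [7.5,-30.5,0],"roll": 0,"fingers": 40},
    {"travel": [7.5,-30.5,4],"roll": 0,"fingers": 40},
    {"travel": [7.5,-30.5,5],"roll": 0,"fingers": 40},
  ],
)

```text
time_s: 15.45
tcp_pos: [0.5354, -0.0426, 0.1065]
ee_rot: [[-1.0, 0.0, -0.008], [0.0, 1.0, -0.0], [0.008, -0.0, -1.0]]
wrist_force: [-1.7, 0.6, -1.6]
gripper_width: 0.466
```

Emit:
arm_command(
  rows=[
    {"travel": [0,0,0],"roll": 0,"fingers": 40},
    {"travel": [0,0,0],"roll": 0,"fingers": 40},
  ],
)

```text
time_s: 15.65
tcp_pos: [0.5389, -0.0425, 0.1108]
ee_rot: [[-1.0, -0.002, 0.0], [-0.002, 1.0, -0.0], [-0.0, -0.0, -1.0]]
wrist_force: [0.8, -0.5, -0.7]
gripper_width: 0.469
```

```bash
sed -i 's/\.0299/.0323/' rel.py; python3 rel.py
```

```text
tcp [ 0.53893709 -0.04245394  0.11082284] F [ 0.75746275 -0.46469646 -0.74682939]
gauge (array([ 0.53830669, -0.04267919]), 32)
flange 1319 (array([ 0.53850297, -0.04220602]), 34)
tube 259 [ 0.53842066 -0.04217459]
tube 324 [ 0.53837268 -0.04216921]
```

Emit:
arm_command(
  rows=[
    {"travel": [0.01,-0.05,0.4],"roll": 0,"fingers": 40},
    {"travel": [0.01,-0.05,0.9],"roll": 0,"fingers": 40},
    {"travel": [0.01,-0.05,1.4],"roll": 0,"fingers": 40},
    {"travel": [0.01,-0.05,1.9],"roll": 0,"fingers": 40},
    {"travel": [0.01,-0.05,2.0],"roll": 0,"fingers": 40},
    {"travel": [0.01,-0.05,2.0],"roll": 0,"fingers": 40},
  ],
)

```text
time_s: 16.3
tcp_pos: [0.5379, -0.0439, 0.0902]
ee_rot: [[-1.0, -0.0, -0.001], [-0.0, 1.0, -0.0], [0.001, -0.0, -1.0]]
wrist_force: [0.0, -0.1, -0.6]
gripper_width: 0.469
```

```bash
python3 rel.py
```

```text
tcp [ 0.53792299 -0.04386718  0.09021027] F [ 0.04767942 -0.12194225 -0.5953769 ]
gauge (array([ 0.5383848 , -0.04262585]), 32)
flange 1320 (array([ 0.53742206, -0.04357749]), 34)
tube 260 [ 0.53734527 -0.04354301]
tube 328 [ 0.53734208 -0.04361562]
```

Emit:
arm_command(
  rows=[
    {"travel": [-0.1,0.1,0],"roll": 0,"fingers": 40},
    {"travel": [-0.1,0.1,0],"roll": 0,"fingers": 40},
    {"travel": [-0.1,0.1,0],"roll": 0,"fingers": 40},
  ],
)

```text
time_s: 16.65
tcp_pos: [0.5392, -0.0427, 0.0907]
ee_rot: [[-1.0, -0.001, 0.0], [-0.001, 1.0, 0.0], [-0.0, 0.0, -1.0]]
wrist_force: [0.6, -0.0, -0.8]
gripper_width: 0.468
```

```bash
python3 rel.py
```

```text
tcp [ 0.53922071 -0.04270102  0.09070809] F [ 0.59704276 -0.02864378 -0.7639669 ]
gauge (array([ 0.53836216, -0.04261512]), 32)
flange 1321 (array([ 0.53871645, -0.04243296]), 34)
tube 254 [ 0.53865133 -0.04239676]
tube 326 [ 0.53863309 -0.04239142]
```

Aligned to 0.4 mm. I'll lower slowly past the shoulder.

Emit:
arm_command(
  rows=[
    {"travel": [0.02,0,0.1],"roll": 0,"fingers": 40},
    {"travel": [0.02,0,0.2],"roll": 0,"fingers": 40},
    {"travel": [0.02,0,0.3],"roll": 0,"fingers": 40},
    {"travel": [0.02,0,0.4],"roll": 0,"fingers": 40},
    {"travel": [0.02,0,0.4],"roll": 0,"fingers": 40},
  ],
)

```text
time_s: 17.2
tcp_pos: [0.5388, -0.0428, 0.0863]
ee_rot: [[-1.0, -0.0, -0.0], [-0.0, 1.0, -0.0], [0.0, -0.0, -1.0]]
wrist_force: [-0.1, 0.2, -0.3]
gripper_width: 0.472
```

Emit:
arm_command(
  rows=[
    {"travel": [0,0,0.1],"roll": 0,"fingers": 40},
    {"travel": [0,0,0.2],"roll": 0,"fingers": 40},
    {"travel": [0,0,0.2],"roll": 0,"fingers": 40},
  ],
)

```text
time_s: 17.5
tcp_pos: [0.5388, -0.0428, 0.0844]
ee_rot: [[-1.0, -0.0, -0.0], [-0.0, 1.0, -0.0], [0.0, -0.0, -1.0]]
wrist_force: [0.1, 0.2, -1.1]
gripper_width: 0.466
```

```bash
python3 rel.py
```

```text
tcp [ 0.53878683 -0.04277807  0.08437768] F [ 0.12977651  0.1744912  -1.05361681]
gauge (array([ 0.53840659, -0.04260919]), 32)
flange 1338 (array([ 0.538243  , -0.04248837]), 34)
tube 258 [ 0.5382311  -0.04247244]
tube 327 [ 0.53822707 -0.04248923]
```

Its foot is already 3 mm below the shoulder stop, with no force. I'll carry on down.

Emit:
arm_command(
  rows=[
    {"travel": [0,0,0.15],"roll": 0,"fingers": 40},
    {"travel": [0,0,0.3],"roll": 0,"fingers": 40},
    {"travel": [0,0,0.45],"roll": 0,"fingers": 40},
    {"travel": [0,0,0.6],"roll": 0,"fingers": 40},
    {"travel": [0,0,0.6],"roll": 0,"fingers": 40},
  ],
)

```text
time_s: 18.05
tcp_pos: [0.5387, -0.0428, 0.0782]
ee_rot: [[-1.0, -0.0, -0.001], [-0.0, 1.0, -0.0], [0.001, -0.0, -1.0]]
wrist_force: [0.7, 0.3, -0.7]
gripper_width: 0.462
```

Emit:
arm_command(
  rows=[
    {"travel": [0,0,0.2],"roll": 0,"fingers": 40},
    {"travel": [0,0,0.4],"roll": 0,"fingers": 40},
    {"travel": [0,0,0.6],"roll": 0,"fingers": 40},
    {"travel": [0,0,0.8],"roll": 0,"fingers": 40},
    {"travel": [0,0,0.8],"roll": 0,"fingers": 40},
  ],
)

```text
time_s: 18.55
tcp_pos: [0.5386, -0.0428, 0.0701]
ee_rot: [[-1.0, -0.0, -0.001], [-0.0, 1.0, -0.0], [0.001, -0.0, -1.0]]
wrist_force: [0.9, -0.0, -0.7]
gripper_width: 0.471
```

```bash
python3 rel.py
```

```text
tcp [ 0.53862383 -0.04280923  0.07014827] F [ 0.94027221 -0.024476   -0.70937177]
gauge (array([ 0.5383744 , -0.04258952]), 32)
flange 1315 (array([ 0.53813648, -0.04254803]), 34)
tube 258 [ 0.53803632 -0.04253254]
tube 329 [ 0.53805376 -0.04252864]
```

Emit:
arm_command(
  rows=[
    {"travel": [-0.02,0,0.2],"roll": 0,"fingers": 40},
    {"travel": [-0.02,0,0.4],"roll": 0,"fingers": 40},
    {"travel": [-0.02,0,0.6],"roll": 0,"fingers": 40},
    {"travel": [-0.02,0,0.8],"roll": 0,"fingers": 40},
    {"travel": [-0.02,0,1.0],"roll": 0,"fingers": 40},
    {"travel": [-0.02,0,1.2],"roll": 0,"fingers": 40},
    {"travel": [-0.02,0,1.2],"roll": 0,"fingers": 40},
  ],
)

```text
time_s: 19.3
tcp_pos: [0.5388, -0.0428, 0.0582]
ee_rot: [[-1.0, -0.0, -0.001], [-0.0, 1.0, -0.0], [0.001, -0.0, -1.0]]
wrist_force: [-0.1, 0.1, -0.4]
gripper_width: 0.467
```

Emit:
arm_command(
  rows=[
    {"travel": [0,0,0.2],"roll": 0,"fingers": 40},
    {"travel": [0,0,0.4],"roll": 0,"fingers": 40},
    {"travel": [0,0,0.6],"roll": 0,"fingers": 40},
    {"travel": [0,0,0.8],"roll": 0,"fingers": 40},
    {"travel": [0,0,1.0],"roll": 0,"fingers": 40},
    {"travel": [0,0,1.1],"roll": 0,"fingers": 40},
    {"travel": [0,0,1.1],"roll": 0,"fingers": 40},
  ],
)

```text
time_s: 20.0
tcp_pos: [0.539, -0.0428, 0.0473]
ee_rot: [[-1.0, -0.0, -0.0], [-0.0, 1.0, -0.0], [0.0, -0.0, -1.0]]
wrist_force: [0.6, -0.6, -0.9]
gripper_width: 0.471
```

Foot at about 15 mm, 3 mm left. I'll creep from here.

Emit:
arm_command(
  rows=[
    {"travel": [0,0,0.1],"roll": 0,"fingers": 40},
    {"travel": [0,0,0.2],"roll": 0,"fingers": 40},
    {"travel": [0,0,0.25],"roll": 0,"fingers": 40},
    {"travel": [0,0,0.25],"roll": 0,"fingers": 40},
  ],
)

```text
time_s: 20.4
tcp_pos: [0.539, -0.0428, 0.045]
ee_rot: [[-1.0, -0.0, -0.0], [-0.0, 1.0, -0.0], [0.0, -0.0, -1.0]]
wrist_force: [0.4, -0.9, -1.2]
gripper_width: 0.466
```

Emit:
arm_command(
  rows=[
    {"travel": [0,0,0.05],"roll": 0,"fingers": 40},
    {"travel": [0,0,0.1],"roll": 0,"fingers": 40},
    {"travel": [0,0,0.1],"roll": 0,"fingers": 40},
  ],
)

```text
time_s: 20.7
tcp_pos: [0.5391, -0.0428, 0.0444]
ee_rot: [[-1.0, -0.001, 0.0], [-0.001, 1.0, -0.0], [-0.0, -0.0, -1.0]]
wrist_force: [-1.1, -0.0, 2.6]
gripper_width: 0.47
```

Emit:
arm_command(
  rows=[
    {"travel": [0,0,0.05],"roll": 0,"fingers": 40},
    {"travel": [0,0,0.05],"roll": 0,"fingers": 40},
  ],
)

```text
time_s: 20.9
tcp_pos: [0.5391, -0.0428, 0.0444]
ee_rot: [[-1.0, -0.001, 0.0], [-0.001, 1.0, -0.0], [-0.0, -0.0, -1.0]]
wrist_force: [-2.2, 0.8, 5.7]
gripper_width: 0.472
```

Sleeve A is fully home: the TCP stopped at 0.0444 against 0.0443 expected, with 5.7 N of contact. Next I'll lift it off and take it to the dish.

Emit:
arm_command(
  rows=[
    {"travel": [0,0,-0.5],"roll": 0,"fingers": 40},
    {"travel": [0,0,-1.5],"roll": 0,"fingers": 40},
    {"travel": [0,0,-2.5],"roll": 0,"fingers": 40},
    {"travel": [0,0,-3.5],"roll": 0,"fingers": 40},
    {"travel": [0,0,-4.5],"roll": 0,"fingers": 40},
    {"travel": [0,0,-5.5],"roll": 0,"fingers": 40},
    {"travel": [0,0,-7],"roll": 0,"fingers": 40},
    {"travel": [0,0,-9],"roll": 0,"fingers": 40},
    {"travel": [0,0,-10.5],"roll": 0,"fingers": 40},
    {"travel": [0,0,-10.5],"roll": 0,"fingers": 40},
  ],
)

```text
time_s: 21.9
tcp_pos: [0.5407, -0.0426, 0.1513]
ee_rot: [[-1.0, -0.001, 0.006], [-0.001, 1.0, 0.001], [-0.006, 0.001, -1.0]]
wrist_force: [1.2, 0.2, -0.8]
gripper_width: 0.469
```

Emit:
arm_command(
  rows=[
    {"travel": [-10,-17.6,0],"roll": 0,"fingers": 40},
    {"travel": [-10,-17.6,0],"roll": 0,"fingers": 40},
    {"travel": [-10,-17.6,0],"roll": 0,"fingers": 40},
    {"travel": [-10,-17.6,0],"roll": 0,"fingers": 40},
    {"travel": [-10,-17.6,0],"roll": 0,"fingers": 40},
    {"travel": [-10,-17.6,0],"roll": 0,"fingers": 40},
    {"travel": [-10,-17.6,0],"roll": 0,"fingers": 40},
    {"travel": [-10,-17.6,0],"roll": 0,"fingers": 40},
  ],
)

```text
time_s: 22.7
tcp_pos: [0.6386, -0.2174, 0.1486]
ee_rot: [[-1.0, -0.002, -0.001], [-0.002, 1.0, 0.0], [0.001, 0.0, -1.0]]
wrist_force: [1.1, 0.3, -1.0]
gripper_width: 0.469
```

Emit:
arm_command(
  rows=[
    {"travel": [0,-0.1,4],"roll": 0,"fingers": 40},
    {"travel": [0,-0.1,8],"roll": 0,"fingers": 40},
    {"travel": [0,-0.1,10],"roll": 0,"fingers": 40},
    {"travel": [0,-0.1,10.8],"roll": 0,"fingers": 40},
    {"travel": [0,-0.1,11.0],"roll": 0,"fingers": 40},
    {"travel": [0,-0.1,11.0],"roll": 0,"fingers": 40},
    {"travel": [0,-0.1,11.0],"roll": 0,"fingers": 40},
  ],
)

```text
time_s: 23.4
tcp_pos: [0.6404, -0.2197, 0.0405]
ee_rot: [[-1.0, -0.001, 0.003], [-0.001, 1.0, -0.001], [-0.003, -0.001, -1.0]]
wrist_force: [-0.1, -0.1, -1.0]
gripper_width: 0.468
```

Emit:
arm_command(
  rows=[
    {"travel": [0,0,0.2],"roll": 0,"fingers": 40},
    {"travel": [0,0,0.3],"roll": 0,"fingers": 40},
    {"travel": [0,0,0.35],"roll": 0,"fingers": 40},
    {"travel": [0,0,0.35],"roll": 0,"fingers": 40},
  ],
)

```text
time_s: 23.8
tcp_pos: [0.6396, -0.2198, 0.0364]
ee_rot: [[-1.0, -0.001, 0.001], [-0.001, 1.0, -0.0], [-0.001, -0.0, -1.0]]
wrist_force: [-1.9, 2.1, 4.9]
gripper_width: 0.47
```

Emit:
arm_command(
  rows=[
    {"travel": [0,0,0],"roll": 0,"fingers": 60},
    {"travel": [0,0,0],"roll": 0,"fingers": 65},
    {"travel": [0,0,0],"roll": 0,"fingers": 65},
    {"travel": [0,0,-2],"roll": 0,"fingers": 65},
    {"travel": [0,0,-6],"roll": 0,"fingers": 65},
    {"travel": [0,0,-11],"roll": 0,"fingers": 65},
    {"travel": [0,0,-16],"roll": 0,"fingers": 65},
    {"travel": [0,0,-18],"roll": 0,"fingers": 65},
    {"travel": [0,0,-18],"roll": 0,"fingers": 65},
  ],
)

```text
time_s: 24.7
tcp_pos: [0.6411, -0.2203, 0.2201]
ee_rot: [[-1.0, -0.001, 0.009], [-0.001, 1.0, -0.002], [-0.009, -0.002, -1.0]]
wrist_force: [0.4, 0.9, -0.7]
gripper_width: 0.648
```

Emit:
arm_command(
  rows=[
    {"travel": [20,0,0],"roll": 0,"fingers": 65},
    {"travel": [20,0,0],"roll": 0,"fingers": 65},
    {"travel": [20,0,0],"roll": 0,"fingers": 65},
    {"travel": [20,0,0],"roll": 0,"fingers": 65},
    {"travel": [20,0,0],"roll": 0,"fingers": 65},
    {"travel": [20,0,0],"roll": 0,"fingers": 65},
    {"travel": [20,0,0],"roll": 0,"fingers": 65},
  ],
)

```text
time_s: 25.4
tcp_pos: [0.44, -0.2199, 0.2148]
ee_rot: [[-1.0, -0.001, 0.0], [-0.001, 1.0, -0.0], [-0.0, -0.0, -1.0]]
wrist_force: [0.9, 0.4, -0.3]
gripper_width: 0.649
```

Run:
```python
from h import *
s=sense();print(s['time_s'],s['tcp_pos'])
for c in('top','scene'):
    im,d=capture(c);save('end_'+c,cv2.resize(im,(800,600)));P=pts(c,d)
    for n,x,y in(('dish',.6395,-.219),('tray',.46,-.316)):
        q=seg(P,d,x,y,.045,.052,.07)
        if len(q)>5:
            (cx,cy),r=cv2.minEnclosingCircle(q[:,:2].astype(np.float32));print(c,n,cx,cy,r,np.median(q[:,2]))
```

```text
25.4 [ 0.44000036 -0.21988256  0.21476432]
top dish 0.6393232941627502 -0.21815542876720428 0.021103553473949432 0.05936629642613522
scene dish 0.6361331939697266 -0.21872630715370178 0.024093477055430412 0.058260109727503395
scene tray 0.46111738681793213 -0.3160470128059387 0.02195502445101738 0.058320078849384505
```

View pics/end_scene.png

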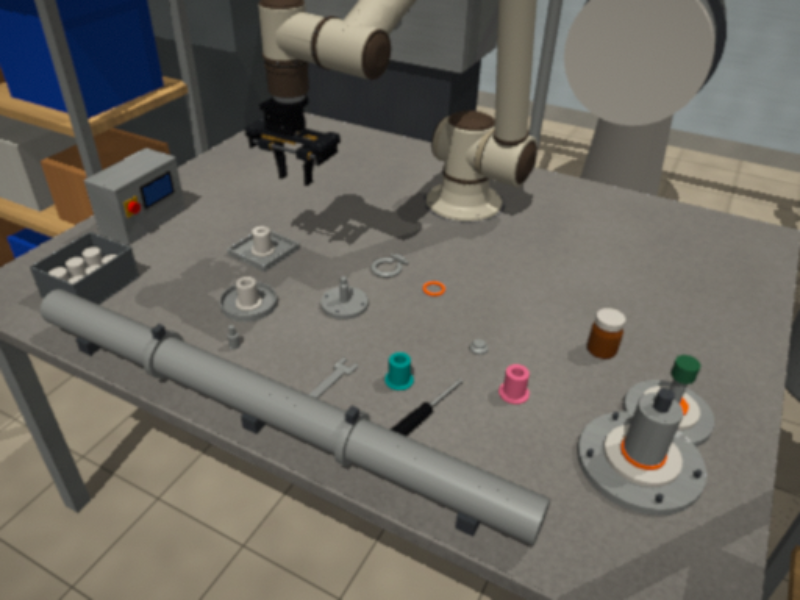

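View pics/end_top.png

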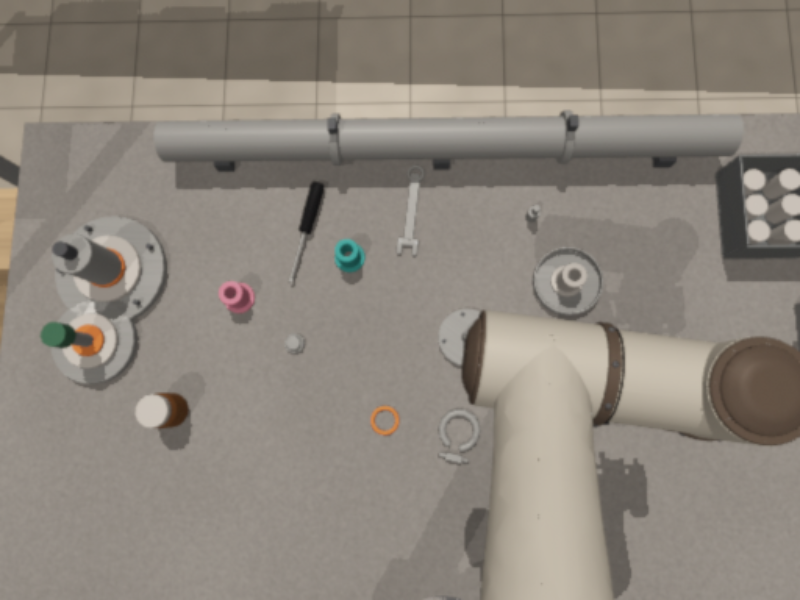

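In the scene view, sleeve A stands upright in the dish at (247,292) and sleeve B in the tray at (262,240). The bystanders haven't moved, and the arm is clear of everything.

```bash
python3 -c "from station import *; print(finish_job())"
```

```text
the job is handed in; nothing more can be done
None
```

I tried both white sleeves on the gauge pin, one after the other, put both away and handed the job in at about 25 s of the 67 s allowed.

- **Near sleeve, at (0.460, 0.250):** it stopped at the shoulder, its foot about 43 mm above the seat, with about 8 N of contact. It was within about 1 mm of the pin axis. It doesn't fit and stands in the square tray.
- **Far sleeve, at (0.613, 0.260):** it passed the shoulder without force and went fully home on the base, with about 6 N of contact at the bottom. It fits and stands in the round dish.

**Last checks:** both sleeves are upright with their rims at about 0.058–0.059 m, where 0.059 is expected. The bystanders look unmoved in the scene and top pictures, and the gripper is well clear. The arm hid the tray from the top camera at the end. The tray sleeve was therefore checked with the scene camera, and earlier from the wrist camera, and the two agree to about 1 mm. For the dish sleeve, the scene and top cameras differ by about 3 mm along x; either value puts it well inside the dish.

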